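# Test-run the sole sander

### The job

The hand sander with the blue sanding drum has just been fitted with a fresh drum and needs a test run in its stand. Flip its red lock-off lever fully forward towards the drum, then squeeze its black paddle flat against the body, keep it squeezed for a good second or two, and let go so that the paddle springs back out, leaving the lever forward. Do not touch the similar machine with the cream felt polishing cone.

Things in the scene. Friction and masses are not known exactly. Their poses are not given: they have to be found in the camera images.
- sander: Slim cordless sander, level, fixed in a low stand; blue drum at the nose, black battery at the tail. Origin on the bench under the green grip; x to the nose (roughly away from the robot, up to 25 deg off), y to the paddle side, z up. In mm: grip x -95 to 90, y -19 to 19, z 48 to 92; battery x -152 to -92, top 100; drum x 132 to 166, 66 across; stand plate 90 wide, 12 thick.
- sander_squeeze (a point): Place to squeeze, in the sander's frame at x 5, y 5, z 70 mm, axes as the sander's: the middle between the bare side of the grip (y -19) and the outside of the paddle when fully in (y 29). Close along y, one finger on each. 60 mm across with the paddle out, 48 mm fully squeezed. Free space on both sides and above, down to the stand plate.
- sander_paddle (a joint): Black paddle on the sander's +y side: upright bar 143 long, 8 thick, z 52 to 80 mm, hinged on a vertical pin at its tail end (x -75, y 21), free end near the lever. Rad: 0 = sprung out, 0.16 = flat on the body (13 mm travel at the squeezing place; spring 2 N at first, 5 N fully in). The lever's steel tail blocks it until the lever passes 1.1 rad.
- sander_lock (a joint): Red lever on top of the sander: 10 thick, 18 wide (y -5 to 13 mm), reaching 34 mm from a level cross pin at x 62, z 96. Rad: 0 = locked, leaning back to the tail (upper end x 43, z 124); 1.3 = forward at its stop, leaning to the drum (upper end x 84, z 122). Starts at 0 to 0.15. Push its back towards the drum with 1 to 2 N; it stays where left.
- polisher: The other machine, not to be touched: same stand, green grip, paddle, red lever, size and frame, but a cream felt cone (72 mm across) at the nose; left or right of the sander, nose away from the robot. Between the two, unlisted: a white glue pot with yellow spout (72 mm square, 136 tall) farther off and a flat polish tin (72 across, 26 tall) nearer the robot.

How it is judged:
By the outcome, as a careful person would: the job done as asked, in the order asked, and still so for the second after the job is handed in, with the robot touching nothing.
It also fails if it takes over 40 s, if anything falls off the work surface, if the arm or the gripper's body presses on something with over 40 N, if the wrist force passes 120 N, or if a joint passes its speed limit or range.

### The arm

A 6-joint arm with a two-finger parallel gripper is mounted at the origin on the work surface. World frame = base frame: x ahead of the robot, y to its left, z up, the work surface at z = 0. Lengths are in m, angles in degrees, forces in N, time in s.
With the tool pointing down it reaches from about 0.4 to 0.825 m from the base axis. Payload 7 kg.
Tool frame: the origin (TCP) lies at the very end of the fingers, on their centre line; the grasp point (between the pads) lies 19 mm behind it; z points along the fingers, y is the line along which they close (so a half turn about z gives the same grasp; the last joint's range is limited). The gripper opens to 88 mm and grips with 3 to 60 N. Pads are 19 mm wide; open, the fingers measure 130 mm over their backs; the gripper's body (78 mm by 193 mm) begins 47 mm behind the grasp point.
Start: joints at [-58.837, 20.546, 0.682, 0, -70.136, -16.507], TCP at [0.171, -0.653, 0.227] pointing down, gripper open.
Joint ranges: [-176.03, 176.03], [-82.01, 121.73], [-58.28, 71.71], [-173.87, 95.51], [-174.79, -0.11], [-173.66, 173.66]. Speed limits (degrees/s): [136.94, 136.94, 172.46, 180, 180, 180].

### API

Orientations are given as [roll, pitch, yaw] about the fixed x, y, z axes, in that order (R = Rz(yaw) Ry(pitch) Rx(roll)).
In Python, from plant import get_state, capture, close_job, regions_of gives the robot as it stands.
- The arm moves only by the tool jog_arm, never from a script. Its argument "moves" is a list of rows, each a list of 3 entries, a list of its own where there are three numbers: the shift along the tool's x, y, z in cm, then the turn about the tool's z in degrees, then the finger opening in cm, from 0 to 8.76. A call has 1 to 12 rows; each row shifts and turns the commanded pose from where the row before left it, along the tool's axes as they then stand; what a row does not reach is not made up. A row lasts 1/8 s, in which the tool goes at most 62.5 mm and 10.7 degrees, less where a joint would pass 70% of its speed; a pose out of reach is approached as far as the arm can. A call is refused whole if a number of a shift passes 6.25 or a number of a turn 10.7, either way. A call with a gripper value outside its range is refused whole. The fingers move at their own pace and stop on an object; "newtons" is the grip in N (left out, the last holds). Time passes only in rows, so rows that do not move let the fingers close. It gives the time, the measured TCP pose, the force, the opening and the grip force at its end, in the units of the state.
- get_state(): the state, without advancing time (a new reading comes with each control period).
- capture(name): name is "side" or "top" or "wrist"; returns a dict with "pixels" (384x512x3 uint8, blue, green, red), "mtx" (3x3 intrinsics, pixels), "world_from_camera" (4x4, takes a point from camera to world coordinates); the wrist camera has in their place "hand_eye" (4x4, takes a point from camera to tool coordinates, whose origin is the TCP and whose axes are the flange's). Camera axes: x right, y down, z forward; pixel columns grow to the right and rows downward; lengths in m; the calibration is good to about 2 mm. A picture is of the moment at which its call begins: read the wrist's pose just before it. There is no depth.
- close_job(): hands the job in; it is judged then, once.
Trained networks look in a picture, given as the dict that the camera call returned (one of the last four; its "shot" number tells which), for a name from the list of things; names that differ only in an ending like _2 or _b are one class to them, and where a whole thing is asked for, a point or a joint stands for the part that bears it (a point fixed in the world has none). Each returns a list of dicts, best first, with "confidence" (0 to 1); they miss things now and then, are a little off and sometimes report something else, mostly with a low value. They report only what shows in the picture. A call takes as long as a camera call.
- regions_of(picture, thing): "pixels" (384x512 bool, what is visible of it) and "pixel" ([column, row] in pixels, amid what is visible of it).
The state is a dict: "time_s": time; "joints": joint angles; "qd": joint speeds; "joint_torque": joint torques, N m; "tcp_pos": TCP position; "eef_rot": TCP orientation; "contact_force": force on the tool from outside, world axes, zero at the start; "moment": the same for the moment, N m; "gripper_width": finger opening in m; "gripper_force": force on a finger pad.
Only numpy, scipy, OpenCV 4.12 (cv2) and the standard library are available. Lean on these libraries where they do the work, as an engineer would, in place of code of your own. Each camera call takes 0.05 s, during which the arm holds its last target. There are 200 camera calls.

## Working session

There is one attempt and no reset: what is moved stays moved. The work goes in short steps, Python scripts to look and compute and a tool call to move; the robot and the scene stay as the last step left them, time stands still between calls to the robot, and variables do not carry over. Pictures are saved under pics/ and viewed, at most 10 in all, crops included, and the job is handed in when it is done.

Besides the shell and the picture viewer there is one more tool, called after "Emit:" as name(argument=value, ...) on one line, values as JSON. jog_arm: Moves the arm, as the interface text tells. Its arguments: {"type":"object","properties":{"moves":{"type":"array"},"newtons":{"type":"number"}},"required":["moves"]}

```bash
mkdir -p pics; ls
cat > h.py <<'E'
import numpy as np, cv2
from plant import get_state, capture, close_job, regions_of
def ray(p,px):
    K=np.array(p["mtx"]);T=np.array(p["world_from_camera"])
    d=T[:3,:3]@np.linalg.inv(K)@[px[0],px[1],1.];return T[:3,3],d/np.linalg.norm(d)
def onz(p,px,z):
    o,d=ray(p,px);return o+d*(z-o[2])/d[2]
E
python3 - <<'E'
from h import *
s=get_state();print({k:np.round(v,3).tolist() for k,v in s.items()})
ims=[]
for n in("top","side"):
    p=capture(n);im=p["pixels"].copy()
    print(n,np.round(p["mtx"],1).tolist(),np.round(p["world_from_camera"],3).tolist())
    for t in("sander","polisher","sander_lock","sander_paddle"):
        for r in regions_of(p,t)[:3]:
            print(n,t,round(r["confidence"],2),np.round(r["pixel"],1),r["pixels"].sum(), np.round(onz(p,r["pixel"],0.08),3))
    cv2.imwrite(f"pics/{n}0.png",im)
E
```

```text
pics
{'time_s': 0.0, 'joints': [-58.838, 20.592, 0.633, -0.021, -70.137, -16.508], 'qd': [0.031, 0.136, -0.102, 0.055, 0.065, 0.076], 'joint_torque': [0.003, -58.272, 29.306, 6.998, 0.007, -0.0], 'tcp_pos': [0.171, -0.653, 0.226], 'eef_rot': [179.903, -0.009, -165.353], 'contact_force': [0.613, 0.035, 1.179], 'moment': [0.004, 0.0, -0.001], 'gripper_force': 0.0, 'gripper_width': 0.088}
top [[428.3, 0.0, 249.6], [0.0, 428.3, 189.4], [0.0, 0.0, 1.0]] [[0.027, -0.994, 0.105, 0.418], [-1.0, -0.026, 0.009, -0.008], [-0.007, -0.105, -0.994, 0.856], [0.0, 0.0, 0.0, 1.0]]
top polisher 0.96 [366.8 190.6] 7390 [ 0.503 -0.213  0.08 ]
top sander_lock 0.71 [136.8 135.9] 221 [0.594 0.211 0.08 ]
top sander_lock 0.68 [148.4 172.8] 8131 [0.525 0.186 0.08 ]
top sander_paddle 0.96 [121.  167.5] 553 [0.534 0.237 0.08 ]
top sander_paddle 0.72 [147.4 171.7] 7915 [0.527 0.188 0.08 ]
side [[360.9, 0.0, 255.9], [0.0, 360.9, 192.5], [0.0, 0.0, 1.0]] [[-0.92, -0.259, 0.293, 0.288], [-0.391, 0.616, -0.684, 0.553], [-0.003, -0.744, -0.668, 0.6], [0.0, 0.0, 0.0, 1.0]]
side sander 0.89 [213.2 273.3] 7910 [0.502 0.241 0.08 ]
side polisher 0.8 [294.  150.5] 4213 [ 0.49 -0.16  0.08]
side sander_lock 0.75 [293.9 148.5] 4352 [ 0.493 -0.168  0.08 ]
side sander_lock 0.57 [180.2 242.3] 270 [0.592 0.203 0.08 ]
side sander_paddle 0.58 [197.8 272.1] 829 [0.528 0.249 0.08 ]
```

Run:
```python
import cv2
a=cv2.imread("pics/top0.png");cv2.imwrite("pics/top0b.png",cv2.resize(a,(800,600),interpolation=cv2.INTER_CUBIC))
a=cv2.imread("pics/side0.png");cv2.imwrite("pics/side0b.png",cv2.resize(a,(800,600),interpolation=cv2.INTER_CUBIC))
```

```text
(no output)
```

View pics/top0b.png

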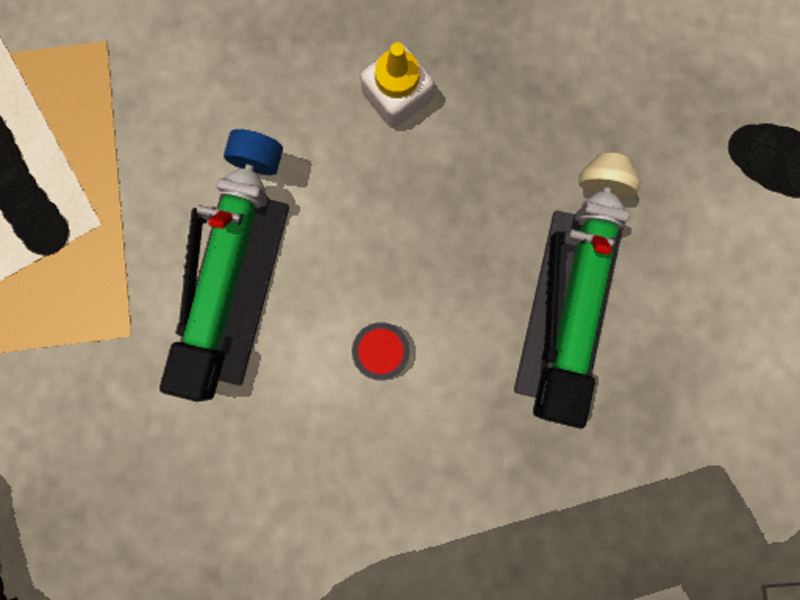

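View pics/side0b.png

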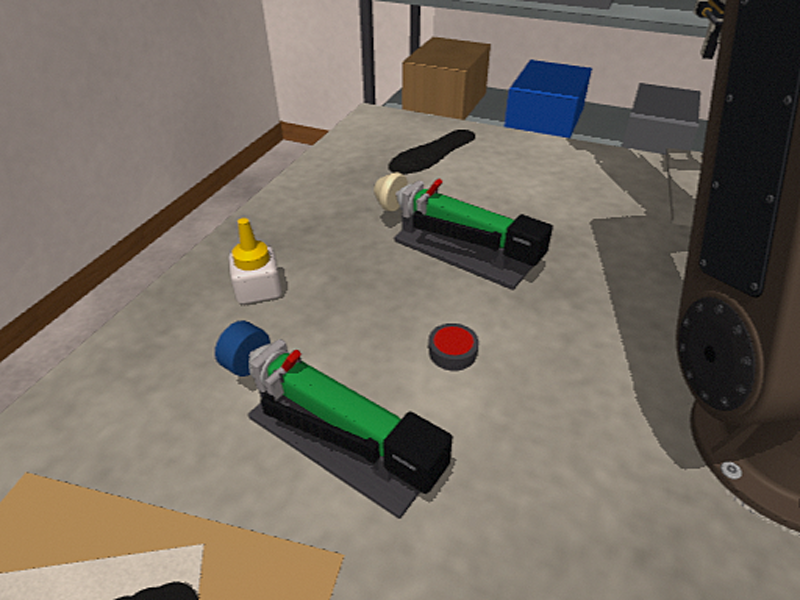

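The top view shows the blue drum at about (252,150), so the sander is the left machine. Its battery is at (190,372) and the paddle is on its left. The polisher with the cream cone is at (610,175). In the side view the sander is the nearer machine, with its lever at (290,360) leaning back. Next I'll fit the sander pose from both views.

```bash
cat >> h.py <<'E'
from scipy.optimize import minimize
def proj(p,P):
    T=np.linalg.inv(np.array(p["world_from_camera"]));c=P@T[:3,:3].T+T[:3,3]
    q=c@np.array(p["mtx"]).T;return q[:,:2]/q[:,2:]
th=np.linspace(0,2*np.pi,48)
def cyl(x0,x1,ry,rz,n):
    f=lambda v:np.sign(v)*abs(v)**(2/n)
    return np.vstack([np.c_[np.full(48,x),ry*f(np.cos(th)),70+rz*f(np.sin(th))] for x in(x0,x1)])/1000
PARTS={"grip":cyl(-92,90,19,22,2.6),"drum":cyl(132,166,33,33,2)}
def place(P,v):
    c,s=np.cos(v[2]),np.sin(v[2]);return P@np.array([[c,s,0],[-s,c,0],[0,0,1]])+[v[0],v[1],0]
def masks(p):
    hsv=cv2.cvtColor(p["pixels"],cv2.COLOR_BGR2HSV);out={}
    for k,lo,hi in(("grip",45,80),("drum",100,125)):
        m=cv2.inRange(hsv,(lo,90,30),(hi,255,255))
        n,l,st,c=cv2.connectedComponentsWithStats(m);out[k]=(l,st,c)
    return out
def hullmask(p,P):
    m=np.zeros((384*4,512*4),np.uint8)
    cv2.fillConvexPoly(m,cv2.convexHull((proj(p,P)*4+1.5).round().astype(np.int32)),255)
    return cv2.resize(m,(512,384),interpolation=cv2.INTER_AREA)/255.
E
cat > fit.py <<'E'
from h import *
ps=[capture("top"),capture("side")]
v0=np.array([.525,.195,np.radians(-15)]);tg=[]
for p in ps:
    for k,(l,st,c) in masks(p).items():
        q=proj(p,place(PARTS[k],v0)).mean(0)
        i=1+np.argmin(np.hypot(*(c[1:]-q).T)+1000*(st[1:,4]<300));tg.append((p,k,cv2.morphologyEx((l==i).astype(np.uint8),cv2.MORPH_CLOSE,np.ones((5,5)))*1.))
        print(k,st[i],c[i],q)
for w in("all","top","side"):
    T=[t for t in tg if w=="all" or t[0] is ps[["top","side"].index(w)]]
    def cost(v):return sum(np.abs(hullmask(p,place(PARTS[k],v))-m).sum() for p,k,m in T)
    r=minimize(cost,v0,method="Nelder-Mead",options=dict(initial_simplex=v0+np.array([[0,0,0],[.02,0,0],[0,.02,0],[0,0,.08]]),xatol=1e-4,fatol=.5))
    print(w,np.round(r.x,4),np.degrees(r.x[2]),r.fun)
    if w=="all":np.save("pose.npy",r.x)
print(np.round(capture("wrist")["hand_eye"],3))
E
python3 fit.py
```

```text
grip [ 117  125   47   99 2222] [140.11161116 176.57875788] [144.19633281 174.51940187]
drum [144  83  37  29 774] [161.89664083  96.374677  ] [168.68603176  98.49111172]
grip [ 180  231   77   61 1878] [216.19169329 258.48455804] [216.87304935 255.25473763]
drum [138 205  35  36 752] [152.67287234 221.22473404] [160.39107593 218.05867889]
all [ 0.5257  0.2018 -0.2089] -11.968800601391518 1303.2980392156862
top [ 0.5251  0.202  -0.2169] -12.427894185054562 400.69803921568626
side [ 0.5282  0.2013 -0.2042] -11.697228843461541 872.2313725490195
[[ 0.    -0.961 -0.277  0.075]
 [ 1.     0.    -0.     0.001]
 [ 0.    -0.277  0.961 -0.158]
 [ 0.     0.     0.     1.   ]]
```

Emit:
jog_arm(moves=[[[-4, 0, 0], 9, 8.7], [[-4, 0, 0], 9, 8.7], [[-4, 0, 0], 8.8, 8.7], [[-4, 3, 0], 0, 4], [[-1.4, 5.5, 0], 0, 0], [[0, 6, 0], 0, 0], [[0, 6, 0], 0, 0], [[0, 6, 0], 0, 0], [[0, 6, 0], 0, 0], [[0, 6, 0], 0, 0], [[0, 6, 0], 0, 0], [[0, 6, 0], 0, 0]])

```text
time_s: 2.15
tcp_pos: [0.4484, -0.1571, 0.2271]
eef_rot: [180.0, 0.1, 167.9]
contact_force: [1.3, 0.0, -0.1]
gripper_width: 0.0032
gripper_force: 0.0
```

Run:
```python
from h import *
s=get_state();print(s["tcp_pos"],s["eef_rot"],s["joints"],s["contact_force"])
```

```text
[ 0.44843434 -0.15711341  0.22705598] [1.79986499e+02 7.29073770e-02 1.67856693e+02] [ 4.50522443e+00  1.30438328e+00 -2.35931477e+01  8.77320509e-03
 -6.50287502e+01 -1.06652221e+02] [ 1.25178736  0.04810964 -0.06334263]
```

Emit:
jog_arm(moves=[[[0, 6, 0], 0, 0], [[0, 6, 0], 0, 0], [[0, 6, 0], 0, 0], [[0, 6, 0], 0, 0], [[-0.7, 6, 0], 0, 0], [[0, 5, 0], 0, 0], [[0, 2, 0], 0, 0], [[0, 0, 0], 0, 0], [[0, 0, 0], 0, 0]])

```text
time_s: 3.28
tcp_pos: [0.5326, 0.2004, 0.2266]
eef_rot: [-180.0, -0.0, 167.8]
contact_force: [0.1, 1.2, -0.2]
gripper_width: 0.0004
gripper_force: 0.0
```

```bash
cat > rel.py <<'E'
from h import *
v=np.load("pose.npy");s=get_state();d=np.array(s["tcp_pos"])-[v[0],v[1],0]
c,n=np.cos(v[2]),np.sin(v[2])
print("TCP in sander mm",np.round([1e3*(c*d[0]+n*d[1]),1e3*(-n*d[0]+c*d[1]),1e3*d[2]],1),"yaw",np.round(s["eef_rot"],2),"t",s["time_s"],"F",np.round(s["contact_force"],1),"w",s["gripper_width"],"gf",s["gripper_force"])
E
python3 rel.py
python3 - <<'E'
from h import *
s=get_state();p=capture("wrist")
from scipy.spatial.transform import Rotation as R
W=np.eye(4);W[:3,:3]=R.from_euler("xyz",s["eef_rot"],degrees=True).as_matrix();W[:3,3]=s["tcp_pos"]
p["world_from_camera"]=W@np.array(p["hand_eye"])
v=np.load("pose.npy");im=p["pixels"].copy()
f=lambda P:proj(p,place(np.array(P,float)/1000,v)).round().astype(int)
for x,y,z in[(43,4,124),(62,4,96),(84,4,122),(5,-19,70),(5,0,92),(-92,0,92),(90,0,92)]:
    cv2.circle(im,tuple(map(int,f([[x,y,z]])[0])),3,(255,0,255),1)
for k,P in PARTS.items(): cv2.polylines(im,[cv2.convexHull(proj(p,place(P,v)).round().astype(np.int32))],True,(0,255,255),1)
cv2.imwrite("pics/w1.png",cv2.resize(im,(800,600)))
E
```

```text
TCP in sander mm [7.100e+00 1.000e-01 2.266e+02] yaw [-1.7999e+02 -1.0000e-02  1.6783e+02] t 3.275 F [ 0.1  1.2 -0.2] w 0.0004353337959870044 gf 0.0
```

View pics/w1.png

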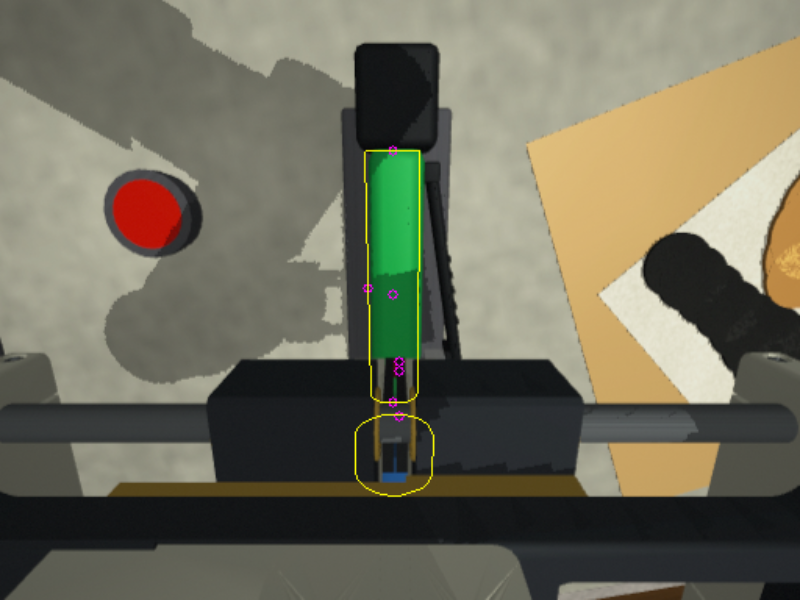

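The wrist view shows the grip under the gripper, with its left and right edges at about (370,250) and (424,250). The model outline agrees within about 2 mm. The closed fingers are just behind the lever, so I'll lower them.

Emit:
jog_arm(moves=[[[0, 0.4, 4], 0, 0], [[0, 0, 4], 0, 0], [[0, 0, 2.5], 0, 0], [[0, 0, 1], 0, 0], [[0, 0, 0], 0, 0], [[0, 0, 0], 0, 0]])

```text
time_s: 4.08
tcp_pos: [0.5345, 0.2054, 0.1129]
eef_rot: [179.9, 0.1, 167.8]
contact_force: [-0.1, 1.1, 0.2]
gripper_width: 0.0006
gripper_force: 0.0
```

Emit:
jog_arm(moves=[[[-1, 0, 0], 0, 0], [[-0.8, 0, 0], 0, 0], [[-0.6, 0, 0], 0, 0], [[-0.6, 0, 0], 0, 0], [[-0.5, 0, 0], 0, 0], [[0, 0, 0], 0, 0]])

```text
time_s: 4.82
tcp_pos: [0.5684, 0.1977, 0.1114]
eef_rot: [-180.0, 0.0, 167.8]
contact_force: [0.5, -0.5, -1.0]
gripper_width: 0.0003
gripper_force: 0.0
```

```bash
python3 rel.py
```

```text
TCP in sander mm [ 42.7   4.9 111.4] yaw [-1.8000e+02  1.0000e-02  1.6784e+02] t 4.825 F [ 0.5 -0.5 -1. ] w 0.000317341620091382 gf 0.0
```

Emit:
jog_arm(moves=[[[-0.5, 0, 0], 0, 0], [[-0.4, 0, 0], 0, 0], [[-0.3, 0, 0], 0, 0], [[0, 0, 0], 0, 0]])

```text
time_s: 5.32
tcp_pos: [0.58, 0.1952, 0.1115]
eef_rot: [-180.0, 0.0, 167.8]
contact_force: [-1.9, 0.8, 0.6]
gripper_width: 0.0007
gripper_force: 0.7
```

Emit:
jog_arm(moves=[[[-0.2, 0, 0], 0, 0], [[-0.2, 0, 0], 0, 0], [[0, 0, 0], 0, 0]])

```text
time_s: 5.7
tcp_pos: [0.5837, 0.1944, 0.1114]
eef_rot: [-180.0, -0.0, 167.9]
contact_force: [-2.0, 1.0, 0.2]
gripper_width: 0.0006
gripper_force: 0.6
```

```bash
python3 rel.py
python3 - <<'E'
from h import *
p=capture("side");im=p["pixels"];v=np.load("pose.npy").copy()
for x,y,z in[(84,4,122),(62,4,96)]:
    print(proj(p,place(np.array([[x,y,z]])/1000,v)))
cv2.imwrite("pics/s2.png",cv2.resize(im[180:300,130:290],(800,600),interpolation=cv2.INTER_CUBIC))
E
```

```text
TCP in sander mm [ 58.3   4.8 111.4] yaw [-1.7999e+02 -1.0000e-02  1.6785e+02] t 5.7 F [-2.   1.   0.2] w 0.0006112897043934128 gf 0.6404114607721567
[[173.46863214 218.79867898]]
[[184.18704421 233.40378741]]
```

View pics/s2.png

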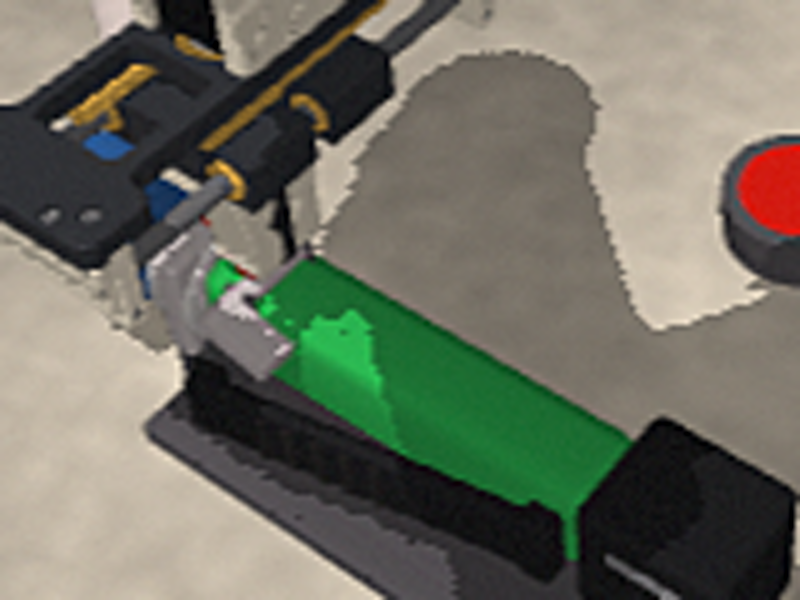

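The crop shows the gripper hiding the lever, with only the battery, grip and pin visible. The force is about 2 N, so the stop isn't reached yet. I'll keep pushing in small steps until it rises.

Emit:
jog_arm(moves=[[[-0.2, 0, 0], 0, 0], [[0, 0, 0], 0, 0]])

```text
time_s: 6.0
tcp_pos: [0.5849, 0.1941, 0.1114]
eef_rot: [-180.0, -0.1, 167.8]
contact_force: [-4.9, 1.3, 1.0]
gripper_width: 0.0004
gripper_force: 2.4
```

Emit:
jog_arm(moves=[[[-0.2, 0, 0], 0, 0], [[0, 0, 0], 0, 0]])

```text
time_s: 6.25
tcp_pos: [0.5854, 0.1939, 0.1111]
eef_rot: [-180.0, -0.2, 167.8]
contact_force: [-10.6, 3.8, 4.2]
gripper_width: 0.0004
gripper_force: 5.9
```

Emit:
jog_arm(moves=[[[-0.1, 0, 0], 0, 0], [[0, 0, 0], 0, 0]])

```text
time_s: 6.5
tcp_pos: [0.5855, 0.1938, 0.111]
eef_rot: [-179.9, -0.3, 167.8]
contact_force: [-13.3, 5.8, 6.3]
gripper_width: 0.0003
gripper_force: 7.7
```

Force rose to about 14 N at sander x ≈ 60 mm, which matches the predicted stop. I'll retreat, raise and open, then check the lever.

Emit:
jog_arm(moves=[[[1, 0, 0], 0, 0], [[1, 0, 0], 0, 0], [[1, 0, -3], 0, 2], [[1.4, 0, -4], 0, 6], [[1, 0, -2], 0, 8.7], [[0, 0, 0], 0, 8.7], [[0, 0, 0], 0, 8.7]])

```text
time_s: 7.38
tcp_pos: [0.5355, 0.2046, 0.201]
eef_rot: [-180.0, -0.0, 167.9]
contact_force: [0.2, 0.7, -0.9]
gripper_width: 0.0449
gripper_force: 0.0
```

```bash
python3 rel.py
python3 - <<'E'
from h import *
p=capture("side");im=p["pixels"].copy();v=np.load("pose.npy")
for a,col in((0,(255,0,255)),(1.1,(255,255,0)),(1.3,(0,255,255))):
    t=a-0.596+0.0
    P=np.array([[62,4,96],[62+34*np.sin(t),4,96+34*np.cos(t)]])/1000
    q=proj(p,place(P,v));print(a,q.round(1).tolist())
A=im[180:300,130:290]
p=capture("top");B=p["pixels"][60:180,80:240]
cv2.imwrite("pics/s3.png",cv2.resize(np.hstack([A,B]),(800,300),interpolation=cv2.INTER_CUBIC))
hsv=cv2.cvtColor(A,cv2.COLOR_BGR2HSV);m=(cv2.inRange(hsv,(0,170,60),(6,255,255))|cv2.inRange(hsv,(174,170,60),(180,255,255)))
ys,xs=np.nonzero(m[:,:80]);pts=np.c_[xs+130,ys+180];print(len(xs),pts.mean(0),pts.min(0),pts.max(0))
E
```

```text
TCP in sander mm [  9.    4.8 201. ] yaw [-1.7999e+02 -1.0000e-02  1.6785e+02] t 7.375 F [ 0.2  0.7 -0.9] w 0.04491450658788645 gf 0.0
0 [[184.2, 233.4], [189.9, 227.4]]
1.1 [[184.2, 233.4], [175.4, 218.6]]
1.3 [[184.2, 233.4], [173.5, 218.8]]
157 [178.15923567 226.17197452] [170 218] [186 234]
```

View pics/s3.png

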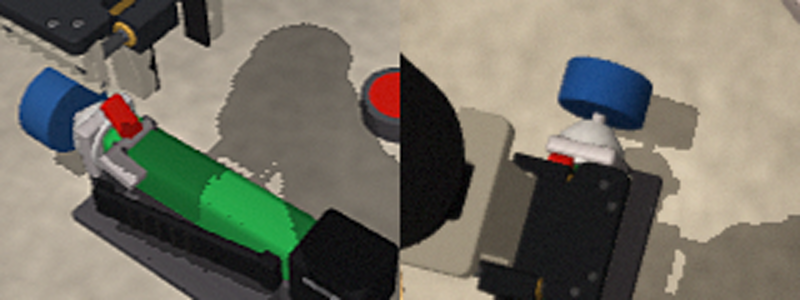

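The lever at about (120,115) in the left crop now leans forward to the drum. Its mask centre is (178.2,226.2) against (178.8,226.1) predicted for 1.3 rad. Next I'll finish opening and lower around the grip.

Emit:
jog_arm(moves=[[[0.4, 0.1, 0], 0, 8.7], [[0, 0, 3], 0, 8.7], [[0, 0, 1], 0, 8.7], [[0, 0, 0], 0, 8.7], [[0, 0, 0], 0, 8.7], [[0, 0, 0], 0, 8.7]])

```text
time_s: 8.22
tcp_pos: [0.5324, 0.2069, 0.1624]
eef_rot: [179.9, 0.1, 167.9]
contact_force: [-0.2, 0.8, -0.3]
gripper_width: 0.0869
gripper_force: 0.0
```

```bash
python3 rel.py
python3 - <<'E'
from h import *
p=capture("wrist");cv2.imwrite("pics/w4.png",cv2.resize(p["pixels"],(800,600)))
E
```

```text
TCP in sander mm [  5.6   6.4 162.4] yaw [1.7994e+02 5.0000e-02 1.6786e+02] t 8.225 F [-0.2  0.8 -0.3] w 0.08694138146602441 gf 0.0
```

View pics/w4.png

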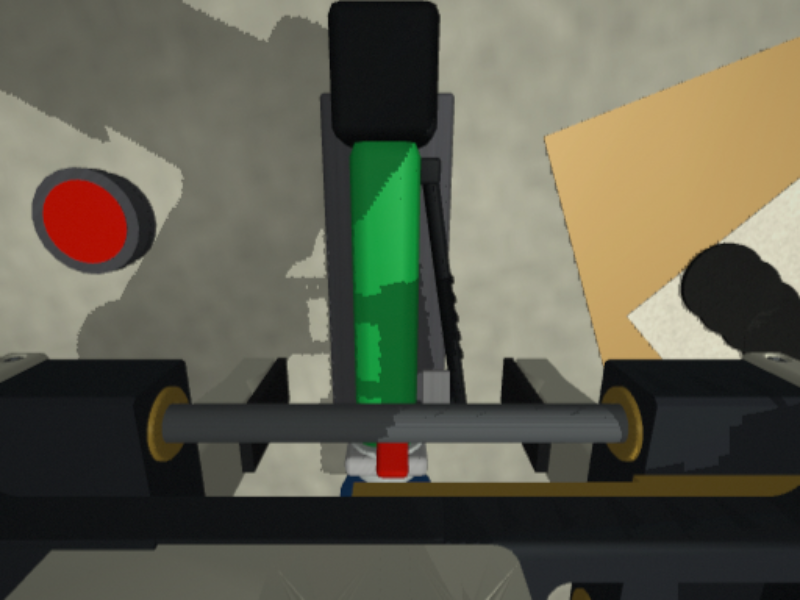

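The wrist view shows the fingers at about (262,420) and (525,420). They straddle the grip, whose left edge is at (357,390), and the paddle, whose outer edge is at (460,390), with clearance on both sides. The lever is forward at (392,460). I'll descend.

Emit:
jog_arm(moves=[[[0, 0, 3], 0, 8.7], [[0, 0, 3], 0, 8.7], [[0, 0, 2.2], 0, 8.7], [[0, 0, 1.5], 0, 8.7], [[0, 0, 0.5], 0, 8.7], [[0, 0, 0], 0, 8.7], [[0, 0, 0], 0, 8.7]], newtons=15)

```text
time_s: 9.15
tcp_pos: [0.5325, 0.207, 0.0604]
eef_rot: [179.9, 0.1, 167.9]
contact_force: [-0.1, 0.8, 0.1]
gripper_width: 0.087
gripper_force: 0.0
```

```bash
python3 rel.py
```

```text
TCP in sander mm [ 5.6  6.5 60.4] yaw [1.7994e+02 6.0000e-02 1.6787e+02] t 9.15 F [-0.1  0.8  0.1] w 0.08695577554727445 gf 0.0
```

Emit:
jog_arm(moves=[[[0, 0, 0], 0, 6.5], [[0, 0, 0], 0, 6.0], [[0, 0, 0], 0, 5.5], [[0, 0, 0], 0, 5.0], [[0, 0, 0], 0, 4.5], [[0, 0, 0], 0, 4.5], [[0, 0, 0], 0, 4.5], [[0, 0, 0], 0, 4.5]], newtons=15)

```text
time_s: 10.15
tcp_pos: [0.5328, 0.2062, 0.0601]
eef_rot: [-180.0, 0.1, 167.9]
contact_force: [5.9, -1.5, 1.4]
gripper_width: 0.0472
gripper_force: 15.0
```

```bash
python3 rel.py
```

```text
TCP in sander mm [ 6.   5.8 60.1] yaw [-1.8000e+02  7.0000e-02  1.6786e+02] t 10.15 F [ 5.9 -1.5  1.4] w 0.04718666489779758 gf 15.007684528827667
```

The width is 47.2 mm at 15 N, so the paddle is flat. I'll hold it about 2.5 s, then release.

Emit:
jog_arm(moves=[[[0, 0, 0], 0, 4.5], [[0, 0, 0], 0, 4.5], [[0, 0, 0], 0, 4.5], [[0, 0, 0], 0, 4.5], [[0, 0, 0], 0, 4.5], [[0, 0, 0], 0, 4.5], [[0, 0, 0], 0, 4.5], [[0, 0, 0], 0, 4.5], [[0, 0, 0], 0, 4.5], [[0, 0, 0], 0, 4.5]])

```text
time_s: 11.4
tcp_pos: [0.5328, 0.2063, 0.0601]
eef_rot: [180.0, 0.1, 167.9]
contact_force: [4.6, -1.1, 2.4]
gripper_width: 0.0473
gripper_force: 15.0
```

Emit:
jog_arm(moves=[[[0, 0, 0], 0, 4.5], [[0, 0, 0], 0, 4.5], [[0, 0, 0], 0, 4.5], [[0, 0, 0], 0, 4.5], [[0, 0, 0], 0, 4.5], [[0, 0, 0], 0, 4.5], [[0, 0, 0], 0, 4.5], [[0, 0, 0], 0, 4.5]])

```text
time_s: 12.4
tcp_pos: [0.5328, 0.2062, 0.0601]
eef_rot: [180.0, 0.1, 167.9]
contact_force: [4.5, -1.0, 2.3]
gripper_width: 0.0474
gripper_force: 15.0
```

Emit:
jog_arm(moves=[[[0, 0, 0], 0, 5.5], [[0, 0, 0], 0, 6.5], [[0, 0, 0], 0, 7.5], [[0, 0, 0], 0, 8.7], [[0, 0, 0], 0, 8.7], [[0, 0, 0], 0, 8.7], [[0, 0, 0], 0, 8.7], [[0, 0, 0], 0, 8.7], [[0, 0, 0], 0, 8.7]])

```text
time_s: 13.52
tcp_pos: [0.532, 0.2065, 0.0595]
eef_rot: [-180.0, -0.0, 167.9]
contact_force: [-0.3, -0.3, 1.5]
gripper_width: 0.0873
gripper_force: 0.0
```

```bash
python3 rel.py
```

```text
TCP in sander mm [ 5.2  5.9 59.5] yaw [-179.99   -0.    167.86] t 13.525 F [-0.3 -0.3  1.5] w 0.08727475156027915 gf 0.0
```

Next I'll raise the gripper and back away.

Emit:
jog_arm(moves=[[[0, 0, -2], 0, 8.7], [[0, 0, -4], 0, 8.7], [[0, 0, -5], 0, 8.7], [[0, 0, -5], 0, 8.7], [[3, -3, -2], 0, 8.7], [[3, -6, 0], 0, 8.7], [[0, -6, 0], 0, 8.7], [[0, -5, 0], 0, 8.7], [[0, -2, 0], 0, 8.7], [[0, 0, 0], 0, 8.7], [[0, 0, 0], 0, 8.7]])

```text
time_s: 14.9
tcp_pos: [0.4301, 0.008, 0.2397]
eef_rot: [180.0, 0.0, 167.8]
contact_force: [-0.7, -0.2, -0.3]
gripper_width: 0.0869
gripper_force: 0.0
```

Run:
```python
from h import *
s=get_state();print(s["tcp_pos"],s["contact_force"])
p=capture("side");A=p["pixels"][180:330,130:330];p=capture("top");B=p["pixels"][80:230,80:280]
cv2.imwrite("pics/s5.png",cv2.resize(np.hstack([A,B]),(800,300),interpolation=cv2.INTER_CUBIC))
hsv=cv2.cvtColor(A,cv2.COLOR_BGR2HSV);m=(cv2.inRange(hsv,(0,170,60),(6,255,255))|cv2.inRange(hsv,(174,170,60),(180,255,255)))
ys,xs=np.nonzero(m[:80,:80]);print(len(xs),xs.mean()+130,ys.mean()+180)
```

```text
[0.43012398 0.00803722 0.2396537 ] [-0.74463956 -0.20363099 -0.30342625]
158 178.18987341772151 226.1645569620253
```

View pics/s5.png

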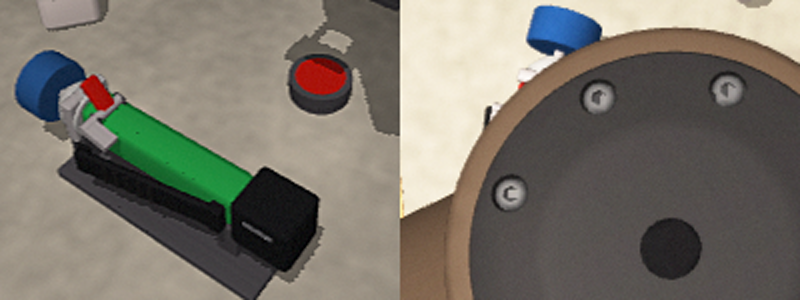

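The lever at (97,93) in the crop is still forward, with its mask centre unchanged. The paddle at (150,190) is sprung out again, and the robot is clear of everything. I'll hand the job in.

```bash
python3 -c "
from plant import close_job
print(close_job())"
```

```text
the job is handed in; nothing more can be done
None
```

I flipped the sander's red lever fully forward, held its paddle flat for about 2.5 s and let it spring back out; the lever stayed forward, the polisher was not touched, and the job was handed in at about 15 s.

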